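# Walk the skewer tin onto its tile

## Task

Walk the tall aluminium skewer tin one pace forward, away from the robot, onto the blue tile just beyond it. Hold it near the top and tip it clearly forward onto its far bottom edge; keeping it tipped, swing it on its left far corner (left as the robot sees it) until its right far corner is where it belongs on the tile, then, still tipped, swing it back on that right corner until it is square with the tile, set it upright in the middle of the tile and let go. Never lift it clear of the ledge, and leave the black lighter case and the white dish where they are.

Things in the scene. Friction and masses are not known exactly. Their poses are not given: they have to be found in the camera images.
- tin: Tall closed aluminium tin, dark lid seam, embossed skewers: a rigid box 50 mm deep (x) by 120 wide (y) by 200 high, 0.64-0.96 kg, upright on the ledge (height 0). Origin: centre of its underside; x forward towards the tile (within 20 deg of straight ahead), y left, z up. Grip it from above across its depth, in the smooth top 50 mm. Two swings of about 25 to 35 deg bring it home.
- tile: Blue tile flush in the cream ledge, fixed, 70 mm (x) by 140 mm (y), just beyond the tin and partly under it. Origin: its centre, at ledge height; x forward, away from the robot, y left. The tin starts 50-68 mm short of the centre along x and 11-21 mm right of it, square within 3 deg. Once home, its far corners lie 25 mm beyond the centre and 60 mm to either side.
- tin_left (a point): The left far bottom corner of the tin (25 mm forward and 60 mm left of the centre of its underside); moves with the tin.
- tin_right (a point): The right far bottom corner of the tin (25 mm forward and 60 mm right of the centre of its underside); moves with the tin.
- case: Black plastic lighter case, a bystander standing on the ledge, 45 by 90 by 130 mm high, grey seam and steel clasps. Origin: centre of its underside.
- dish: White ceramic dish, a bystander on the ledge, 150 mm across, 50 mm high. Origin: centre of its underside.
Not all that is in view belongs to the job. What is shaped like the tin but pink is not meant.

How it is judged:
By the outcome, as a careful person would: the job done as asked, in the order asked, and still so for the second after the job is handed in, with the robot touching nothing.
It also fails if it takes over 45 s, if anything falls off the work surface, if the arm or the gripper's body presses on something with over 40 N, if the wrist force passes 120 N, or if a joint passes its speed limit or range.

## Robot

A 6-joint arm with a two-finger parallel gripper is mounted at the origin on the work surface. World frame = base frame: x ahead of the robot, y to its left, z up, the work surface at z = 0. Lengths are in m, angles in rad, forces in N, time in s.
With the tool pointing down it reaches from about 0.275 to 0.75 m from the base axis. Payload 10.2 kg.
Tool frame: the origin (TCP) lies at the very end of the fingers, on their centre line; the grasp point (between the pads) lies 19 mm behind it (r.grasp_offset is the distance from the TCP to the grasp point, in m); z points along the fingers, y is the line along which they close (so a half turn about z gives the same grasp; the last joint's range is limited). The gripper opens to 88 mm and grips with 3 to 60 N. Pads are 18 mm wide; open, the fingers measure 123 mm over their backs; the gripper's body (75 mm by 187 mm) begins 45 mm behind the grasp point.
Start: joints at [-1.364, 0.313, 1.498, -0, 1.331, -0.223], TCP at [0.219, -0.477, 0.239] pointing down, gripper open.
Joint ranges: [-2.94, 2.94], [-0.97, 2.17], [0.19, 2.56], [-1.23, 4.37], [0.02, 3.11], [-2.88, 2.88]. Speed limits (rad/s): [2.39, 2.39, 3.01, 3.14, 3.14, 3.14].

## Interface

Orientations are given as [roll, pitch, yaw] about the fixed x, y, z axes, in that order (R = Rz(yaw) Ry(pitch) Rx(roll)).
In Python, from workcell import r, read_camera, get_calibration, spot_in, spot_point gives the robot as it stands. The module is installed in compiled form; this text tells all that it offers.
- The arm moves only by the tool drive_tool, never from a script. Its argument "plan" is a list of rows, each an object with "linear": the shift along the tool's x, y, z in m, a list of three; "angular": the turn, a rotation vector about the tool's x, y, z in degrees, a list of three; "hand": the opening, from -1 (shut) to 1 (fully open), so that 0 is half open. In form: [{"linear": [tx, ty, tz], "angular": [rx, ry, rz], "hand": hand}, ...]. A call has 1 to 10 rows; each row shifts and turns the commanded pose from where the row before left it, along the tool's axes as they then stand; what a row does not reach is not made up. A row lasts 1/8 s, in which the tool goes at most 62.5 mm and 10.7 degrees, less where a joint would pass 70% of its speed; a pose out of reach is approached as far as the arm can. A call with a gripper value outside its range is refused whole. The fingers move at their own pace and stop on an object; "newtons" is the grip in N (left out, the last holds). Time passes only in rows, so rows that do not move let the fingers close. It gives the time, the measured TCP pose, the force and the opening at its end, in the units of the state.
- r.observe(): the state, without advancing time (a new reading comes with each control period).
- read_camera(name): name is "scene" or "top" or "wrist"; returns the picture (420x560x3 uint8, red, green, blue); there is no depth.
- get_calibration(name): a dict with "K" (3x3 intrinsics, pixels), "k1" (the pictures are not rectified: a ray, as slopes to the right and down, at radius r is drawn at 1 + k1 r^2 times it, then the intrinsics apply), "T" (4x4, takes a point from camera to world coordinates). Camera axes: x right, y down, z forward; pixel columns grow to the right and rows downward; lengths in m; the calibration is good to about 2 mm. A picture is of the moment at which its call begins: read the wrist's pose just before it. get_calibration takes no time and is no camera call; for the wrist camera it gives the pose at the moment of the call.
- r.hand_in(): hands the job in, once; it reports no verdict.
Trained networks look in the newest picture that a camera, given by its name, has taken for a name from the list of things; names that differ only in an ending like _2 or _b are one class to them, and where a whole thing is asked for, a point or a joint stands for the part that bears it (a point fixed in the world has none). Each returns a list of dicts, best first, with "score" (0 to 1); they miss things now and then, are a little off and sometimes report something else, mostly with a low value. They report only what shows in the picture. A call takes as long as a camera call. They do not tell look-alikes from the thing itself.
- spot_in(target, camera): "centre" ([column, row] in pixels, amid what is visible of it).
- spot_point(target, camera): "centre" ([column, row] in pixels: a listed point, or the origin of a listed thing).
The state is a dict: "time_s": time; "q": joint angles; "dq": joint speeds; "joint_torque": joint torques, N m; "tool_pos": TCP position; "ee_rot": TCP orientation; "ft_force": force on the tool from outside, world axes, zero at the start; "wrist_torque": the same for the moment, N m; "opening": opening from 0.0 (shut) to 1.0 (fully open).
Only numpy, scipy, OpenCV 4.12 (cv2) and the standard library are available. Lean on these libraries where they do the work, as an engineer would, in place of code of your own. Each camera call takes 0.05 s, during which the arm holds its last target. There are 200 camera calls.

## Working session

There is one attempt and no reset: what is moved stays moved. The work goes in short steps, Python scripts to look and compute and a tool call to move; the robot and the scene stay as the last step left them, time stands still between calls to the robot, and variables do not carry over. Pictures are saved under pics/ and viewed, on a budget of 10 in all, crops included, one or two more only if the job needs it, and the job is handed in when it is done.

Besides the shell and the picture viewer there is one more tool, called after "Request:" as name(argument=value, ...), one argument or row to a line, values as JSON. drive_tool: Moves the arm, as the interface text tells. Its arguments: {"type":"object","properties":{"plan":{"type":"array","items":{"type":"object","properties":{"linear":{"type":"array","items":{"type":"number"}},"angular":{"type":"array","items":{"type":"number"}},"hand":{"type":"number"}}}},"newtons":{"type":"number"}},"required":["plan"]}

```bash
mkdir -p pics; cat > h.py <<'E'
import numpy as np, cv2
from workcell import r, read_camera, get_calibration, spot_in, spot_point
from scipy.spatial.transform import Rotation as R
def ray(cam,px):
    c=get_calibration(cam);K=np.array(c["K"]);T=np.array(c["T"])
    d=np.array([(px[0]-K[0,2])/K[0,0],(px[1]-K[1,2])/K[1,1]]);u=d.copy()
    for _ in range(20): u=d/(1+c["k1"]*(u@u))
    return T[:3,3],T[:3,:3]@np.array([u[0],u[1],1])
def onplane(cam,px,z=0.):
    o,d=ray(cam,px);return o+d*(z-o[2])/d[2]
def proj(cam,p):
    c=get_calibration(cam);K=np.array(c["K"]);T=np.array(c["T"])
    q=T[:3,:3].T@(np.array(p)-T[:3,3]);u=q[:2]/q[2];u=u*(1+c["k1"]*(u@u))
    return K[:2,:2]@u+K[:2,2]
E
python3 - <<'E'
from h import *
ims=[]
for c in("scene","top"):
    im=read_camera(c);cv2.imwrite(f"pics/{c}0.png",im[:,:,::-1])
    print(c,np.round(get_calibration(c)["T"],3).tolist())
    for t in("tin","tile","tin_left","tin_right","case","dish"):
        for s in spot_point(t,c)[:3]: print(t,np.round(s["centre"],1),round(s["score"],2),np.round(onplane(c,s["centre"]),3))
print(r.observe())
E
```

```text
scene [[0.776, 0.405, -0.484, 1.056], [0.63, -0.476, 0.613, -0.699], [0.018, -0.78, -0.625, 0.732], [0.0, 0.0, 0.0, 1.0]]
tin [212.5 223.3] 0.92 [ 0.376 -0.115  0.   ]
tin [263.1 234.2] 0.72 [ 0.502 -0.064  0.   ]
tile [406.  190.1] 0.55 [0.687 0.343 0.   ]
tin_left [285.5 221.4] 0.86 [0.513 0.012 0.   ]
tin_right [232.6 229.4] 0.68 [ 0.432 -0.099  0.   ]
tin_right [254.7 246.6] 0.66 [ 0.516 -0.111  0.   ]
case [143.5 289.3] 0.77 [ 0.424 -0.366  0.   ]
dish [406.4 188. ] 0.77 [0.683 0.353 0.   ]
top [[0.01, -0.994, 0.109, 0.408], [-1.0, -0.012, -0.022, 0.016], [0.023, -0.109, -0.994, 1.184], [0.0, 0.0, 0.0, 1.0]]
tin [300.8 219.3] 0.73 [ 0.497 -0.057  0.   ]
tin [327.6 277.4] 0.72 [ 0.363 -0.12   0.   ]
tin_left [311.1 301.3] 0.7 [ 0.308 -0.082  0.   ]
tin_right [317.4 250.2] 0.75 [ 0.425 -0.096  0.   ]
tin_right [292.  193.5] 0.51 [ 0.557 -0.036  0.   ]
case [429.3 251. ] 0.65 [ 0.425 -0.362  0.   ]
dish [136.5 132.9] 0.83 [0.699 0.337 0.   ]
{'time_s': 0.7, 'q': array([-1.36438864e+00,  3.12855850e-01,  1.49768599e+00,  5.86818571e-06,
        1.33101917e+00, -2.23401576e-01]), 'dq': array([-3.24187774e-05, -6.91094836e-04,  4.40625461e-04,  1.24130432e-03,
       -5.96198055e-05, -2.35522420e-05]), 'joint_torque': array([ 8.09773428e-04, -4.02049792e+01, -2.52391130e+01,  6.95544155e-02,
        3.19477986e-02, -1.38799212e-06]), 'tool_pos': array([ 0.21875674, -0.47725875,  0.23874806]), 'ee_rot': array([3.14156053e+00, 1.45257176e-06, 4.29807869e-01]), 'ft_force': array([-0.27163622,  0.38536459, -0.06291211]), 'wrist_torque': array([ 0.01036719, -0.00145203,  0.0213585 ]), 'opening': 0.9962127942987445}
```

View pics/scene0.png

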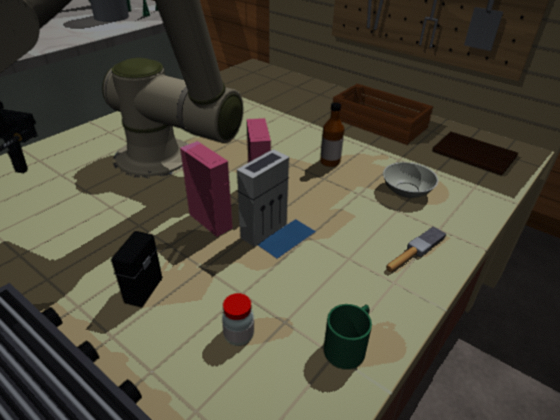

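View pics/top0.png

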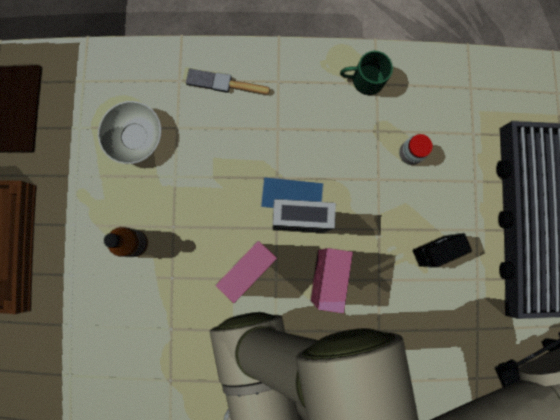

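The silver tin has its top at about (303,215) in the top view. The blue tile is beyond it at (292,193), and the two pink boxes are decoys. Next I'll measure the tin and tile precisely.

```bash
python3 - <<'E'
from h import *
a=cv2.imread("pics/top0.png")[165:240,250:350];cv2.imwrite("pics/c1.png",cv2.resize(a,(800,600),interpolation=cv2.INTER_CUBIC))
for c in("top","scene"):
    im=cv2.imread(f"pics/{c}0.png").astype(int);B,G,Rr=im[...,0],im[...,1],im[...,2]
    m=((B>Rr*1.6)&(B>50)&(B>G*1.15)).astype(np.uint8)
    n,l,s,ce=cv2.connectedComponentsWithStats(m)
    k=1+s[1:,4].argmax();print(s[k]);cn=max(cv2.findContours((l==k).astype(np.uint8),0,1)[0],key=cv2.contourArea)
    P=np.array([onplane(c,p[0].astype(float))[:2] for p in cn],np.float32)
    print(c,np.round(cv2.boxPoints(cv2.minAreaRect(P)),4).tolist())
    w=np.round(P[np.argsort(P[:,0])][-6:],3)
E
```

```text
[ 262  178   60   29 1183]
top [[0.5170000195503235, -0.10090000182390213], [0.5831000208854675, -0.10610000044107437], [0.5938000082969666, 0.02969999983906746], [0.5277000069618225, 0.0348999984562397]]
[ 258  220   57   38 1005]
scene [[0.5123000144958496, -0.10019999742507935], [0.5813000202178955, -0.10610000044107437], [0.5928999781608582, 0.02969999983906746], [0.5238999724388123, 0.035599999129772186]]
```

View pics/c1.png

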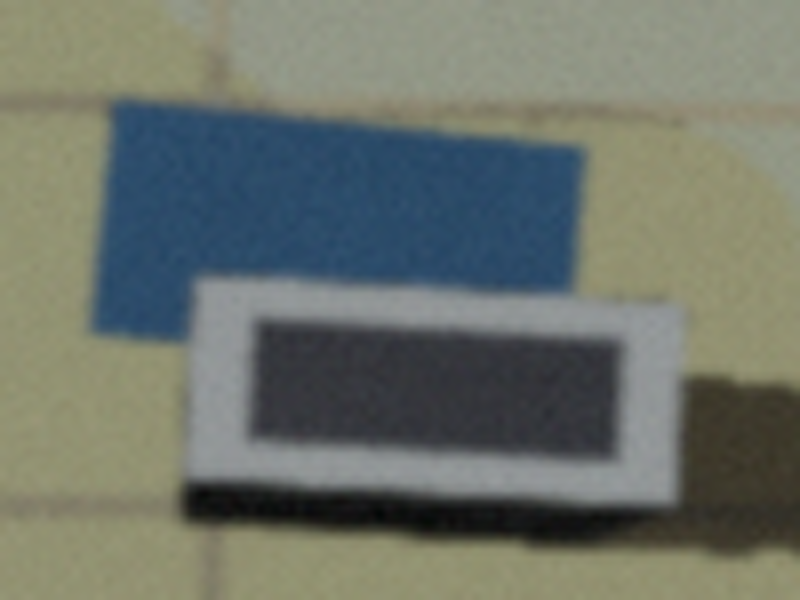

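```bash
python3 - <<'E'
from h import *
f=lambda u,v:(250+(u+.5)/8-.5,165+(v+.5)/8-.5)
def fit(px,z,c):
    P=np.array([onplane("top",f(*p),z)[:2] for p in px]);C=np.array(c)
    a=P-P.mean(0);b=C-C.mean(0)
    th=np.arctan2((b[:,0]*a[:,1]-b[:,1]*a[:,0]).sum(),(a*b).sum())
    Rm=np.array([[np.cos(th),-np.sin(th)],[np.sin(th),np.cos(th)]]);t=P.mean(0)-Rm@C.mean(0)
    print(np.round(t,4),np.degrees(th),np.round((P-(C@Rm.T+t))*1e3,1).tolist());return t,th,Rm
T=fit([(113,100),(585,148),(93,333)],0,[(.035,.07),(.035,-.07),(-.035,.07)])
S=fit([(192,278),(685,300),(185,485),(678,503)],.2,[(.025,.06),(.025,-.06),(-.025,.06),(-.025,-.06)])
print(T[2].T@(S[0]-T[0]))
for p in [(-.025,-.06),(.025,-.06),(.025,.06)]:
    for z in(0,.2): 
        w=S[2]@np.array(p)+S[0]; print(p,z,proj("scene",[*w,z]))
# tool pointing
print(R.from_euler('xyz',r.observe()["ee_rot"]).as_matrix().round(3))
E
python3 - <<'E'
import cv2
a=cv2.imread("pics/scene0.png")[140:260,180:340];cv2.imwrite("pics/c2.png",cv2.resize(a,(800,600),interpolation=cv2.INTER_CUBIC))
E
```

```text
[ 0.5543 -0.0361] -5.023848070922179 [[-0.3, 0.1], [-0.4, 0.9], [0.7, -1.1]]
[ 0.4931 -0.0508] -1.681151983197004 [[0.1, 0.0], [-0.3, -0.0], [-0.1, -0.3], [0.3, 0.3]]
[-0.05968361 -0.02000272]
(-0.025, -0.06) 0 [239.71438373 237.49476617]
(-0.025, -0.06) 0.2 [236.16639755 168.76019101]
(0.025, -0.06) 0 [254.49914302 246.67730669]
(0.025, -0.06) 0.2 [252.81220402 177.36276166]
(0.025, 0.06) 0 [286.58930603 223.08707085]
(0.025, 0.06) 0.2 [288.94369186 155.73125413]
[[ 0.909  0.417  0.   ]
 [ 0.417 -0.909 -0.   ]
 [-0.     0.    -1.   ]]
```

View pics/c2.png

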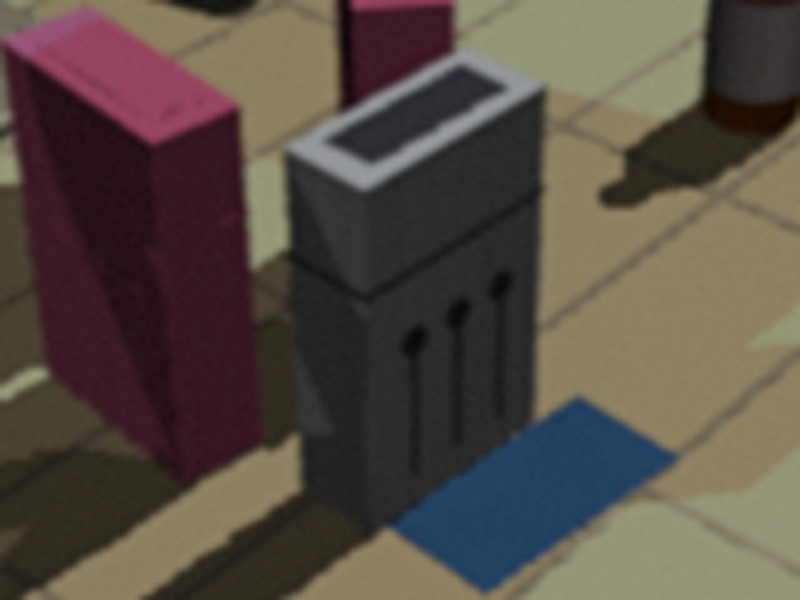

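```bash
cat >> h.py <<'E'
def pose():
    o=r.observe();return np.array(o["tool_pos"]),R.from_euler('xyz',o["ee_rot"])
def rows(way,start=None):
    """way: list of (p,Rot) commanded poses -> rows in tool axes"""
    p,q=start or pose()
    for P,Q in way:
        print("L",np.round(q.inv().apply(P-p),4).tolist(),"A",np.round(np.degrees((q.inv()*Q).as_rotvec()),2).tolist());p,q=P,Q
M=R.from_matrix(np.array([[0,1,0],[1,0,0],[0,0,-1.]]))
E
python3 - <<'E'
from h import *
for p in[(318,248),(351,250),(262,242),(276,259),(218,285)]: print(onplane("top",p,.2).round(3))
Q=R.from_euler('z',-1.7,degrees=True)*M
p,q=pose();P=np.array([.493,-.051,.26]);d=(q.inv()*Q).as_rotvec()
n=14;rows([(p+(P-p)*(i/n),q*R.from_rotvec(d*i/n)) for i in range(1,n+1)])
E
```

```text
[ 0.427 -0.078  0.2  ]
[ 0.423 -0.142  0.2  ]
[0.437 0.03  0.2  ]
[0.405 0.002 0.2  ]
[0.354 0.113 0.2  ]
L [0.0305, -0.0195, -0.0015] A [0.0, 0.0, -4.55]
L [0.0319, -0.017, -0.0015] A [0.0, 0.0, -4.55]
L [0.0332, -0.0144, -0.0015] A [0.0, 0.0, -4.55]
L [0.0342, -0.0118, -0.0015] A [0.0, 0.0, -4.55]
L [0.0351, -0.009, -0.0015] A [0.0, 0.0, -4.55]
L [0.0357, -0.0062, -0.0015] A [0.0, 0.0, -4.55]
L [0.036, -0.0034, -0.0015] A [0.0, 0.0, -4.55]
L [0.0362, -0.0005, -0.0015] A [0.0, 0.0, -4.55]
L [0.0361, 0.0024, -0.0015] A [0.0, 0.0, -4.55]
L [0.0358, 0.0052, -0.0015] A [0.0, 0.0, -4.55]
L [0.0353, 0.0081, -0.0015] A [0.0, 0.0, -4.55]
L [0.0345, 0.0108, -0.0015] A [0.0, 0.0, -4.55]
L [0.0336, 0.0135, -0.0015] A [0.0, 0.0, -4.55]
L [0.0324, 0.0162, -0.0015] A [0.0, 0.0, -4.55]
```

Request:
drive_tool(
  plan=[
    {"linear": [0.0305,-0.0195,-0.004],"angular": [0,0,-4.55],"hand": 0.6},
    {"linear": [0.032,-0.017,-0.004],"angular": [0,0,-4.55],"hand": 0.6},
    {"linear": [0.033,-0.0145,-0.004],"angular": [0,0,-4.55],"hand": 0.6},
    {"linear": [0.034,-0.012,-0.004],"angular": [0,0,-4.55],"hand": 0.6},
    {"linear": [0.035,-0.009,-0.004],"angular": [0,0,-4.55],"hand": 0.6},
    {"linear": [0.0355,-0.006,-0.001],"angular": [0,0,-4.55],"hand": 0.6},
    {"linear": [0.036,-0.0035,0],"angular": [0,0,-4.55],"hand": 0.6},
    {"linear": [0.036,-0.0005,0],"angular": [0,0,-4.55],"hand": 0.6},
    {"linear": [0.036,0.0025,0],"angular": [0,0,-4.55],"hand": 0.6},
    {"linear": [0.036,0.005,0],"angular": [0,0,-4.55],"hand": 0.6},
  ],
)

```text
time_s: 1.95
tool_pos: [0.4144, -0.1721, 0.2598]
ee_rot: [3.141, 0.0, 1.227]
ft_force: [0.2, 1.3, -0.1]
opening: 0.798
```

Request:
drive_tool(
  plan=[
    {"linear": [0.0355,0.008,0],"angular": [0,0,-4.55],"hand": 0.6},
    {"linear": [0.0345,0.011,0],"angular": [0,0,-4.55],"hand": 0.6},
    {"linear": [0.0335,0.0135,0],"angular": [0,0,-4.55],"hand": 0.6},
    {"linear": [0.0325,0.016,0],"angular": [0,0,-4.55],"hand": 0.6},
    {"linear": [0,0,0],"angular": [0,0,0],"hand": 0.6},
    {"linear": [0,0,0],"angular": [0,0,0],"hand": 0.6},
  ],
)

```text
time_s: 2.7
tool_pos: [0.4918, -0.0516, 0.2597]
ee_rot: [-3.141, 0.0, 1.541]
ft_force: [-0.3, -0.0, -0.4]
opening: 0.801
```

```bash
python3 - <<'E'
from h import *
print(r.observe()["tool_pos"],r.observe()["opening"])
im=read_camera("wrist");cv2.imwrite("pics/w1.png",im[:,:,::-1])
for s in spot_point("tin_left","wrist")+spot_point("tin_right","wrist"): print(s)
S=np.array([.4931,-.0508]);a=np.radians(-1.7);Rm=np.array([[np.cos(a),-np.sin(a)],[np.sin(a),np.cos(a)]])
for p in [(.025,.06),(.025,-.06),(-.025,.06),(-.025,-.06)]: print("pred",p,proj("wrist",[*(Rm@p+S),.2]).round(1))
Q=R.from_euler('z',-1.7,degrees=True)*M
rows([(np.array([.493,-.051,.161]),Q)])
E
```

```text
[ 0.49183063 -0.0515726   0.2596767 ] 0.8011370212436421
{'centre': [137.8, 193.7], 'score': 0.96}
{'centre': [304.9, 115.5], 'score': 0.67}
{'centre': [208.2, 126.4], 'score': 0.6}
{'centre': [232.5, 200.5], 'score': 0.95}
pred (0.025, 0.06) [323.1 129. ]
pred (0.025, -0.06) [316.4 300.4]
pred (-0.025, 0.06) [240.8 128.9]
pred (-0.025, -0.06) [246.6 300.4]
L [0.001, 0.0012, 0.0988] A [-0.0, 0.01, -0.07]
```

View pics/w1.png

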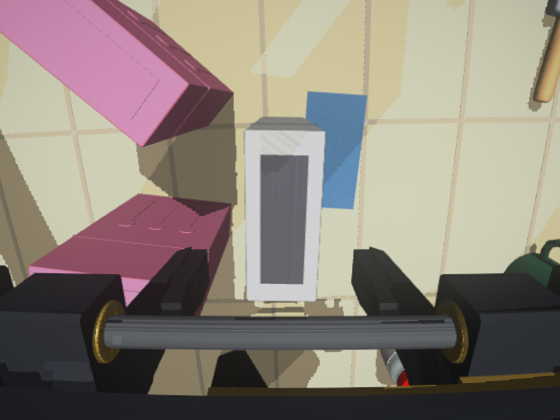

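The wrist view shows the tin's top at columns 245–323, rows 130–300, which agrees with the prediction to about 4 px. I'll descend and grip.

Request:
drive_tool(
  plan=[
    {"linear": [0.001,0.0015,0.02],"angular": [0,0,0],"hand": 0.6},
    {"linear": [0,0,0.02],"angular": [0,0,0],"hand": 0.6},
    {"linear": [0,0,0.02],"angular": [0,0,0],"hand": 0.6},
    {"linear": [0,0,0.02],"angular": [0,0,0],"hand": 0.6},
    {"linear": [0,0,0.019],"angular": [0,0,0],"hand": 0.6},
    {"linear": [0,0,0],"angular": [0,0,0],"hand": 0.6},
  ],
)

```text
time_s: 3.6
tool_pos: [0.4929, -0.0506, 0.16]
ee_rot: [-3.139, -0.001, 1.54]
ft_force: [0.1, 0.2, -0.2]
opening: 0.799
```

Request:
drive_tool(
  plan=[
    {"linear": [0,0,0],"angular": [0,0,0],"hand": 0.3},
    {"linear": [0,0,0],"angular": [0,0,0],"hand": 0.1},
    {"linear": [0,0,0],"angular": [0,0,0],"hand": 0},
    {"linear": [0,0,0],"angular": [0,0,0],"hand": -0.3},
    {"linear": [0,0,0],"angular": [0,0,0],"hand": -0.3},
    {"linear": [0,0,0],"angular": [0,0,0],"hand": -0.3},
    {"linear": [0,0,0],"angular": [0,0,0],"hand": -0.3},
  ],
  newtons=45,
)

```text
time_s: 4.47
tool_pos: [0.4939, -0.0504, 0.1615]
ee_rot: [3.14, 0.001, 1.542]
ft_force: [-1.4, -1.1, 6.7]
opening: 0.565
```

```bash
python3 - <<'E'
from h import *
o=r.observe();print(o)
im=read_camera("top");cv2.imwrite("pics/t2.png",im[:,:,::-1])
E
```

```text
{'time_s': 4.475, 'q': array([-3.38031536e-01,  3.27285871e-01,  1.69217424e+00, -3.19436666e-04,
        1.12086122e+00, -3.08712914e-01]), 'dq': array([ 9.51509089e-05,  4.83012374e-04, -7.44300371e-04, -8.98372585e-04,
       -4.29082554e-04, -1.10588041e-03]), 'joint_torque': array([  0.52003166, -35.68942308, -21.45617723,   0.33349061,
        -0.3122084 ,  -0.0366784 ]), 'tool_pos': array([ 0.49388325, -0.05041092,  0.16146823]), 'ee_rot': array([3.14046890e+00, 6.60477946e-04, 1.54161608e+00]), 'ft_force': array([-1.3931868 , -1.05292285,  6.67217769]), 'wrist_torque': array([-0.13559464,  0.19039103, -0.03534068]), 'opening': 0.5649056500470412}
```

```bash
cat >> h.py <<'E'
H=.1615
TILE=np.array([.5543,-.0361,0]);TY=-4.7
def tinrot(yaw,th,ro=0): return R.from_euler('z',yaw,degrees=True)*R.from_euler('y',th,degrees=True)*R.from_euler('x',ro,degrees=True)
def tcp(corner,world,yaw,th,ro=0):
    "TCP pose with tin corner (tin frame, at bottom) at world point"
    A=tinrot(yaw,th,ro);o=np.array(world)-A.apply(corner)
    return o+A.apply([0,0,H]),A*M
Lc=np.array([.025,.06,0]);Rc=np.array([.025,-.06,0])
def tin_from_tool():
    p,q=pose();A=q*M.inv();o=p-A.apply([0,0,H])
    z=A.as_euler('ZYX',degrees=True)
    return o,A,z
E
python3 - <<'E'
from h import *
o,A,z=tin_from_tool();print(o,z)
L0=tinrot(-1.67,0).apply(Lc)+np.array([.4939,-.0508,0]);print(L0)
s=tcp(Lc,L0,-1.67,0)
rows([tcp(Lc,L0,-1.67,2*i) for i in range(1,9)],s)
E
```

```text
[ 4.94042493e-01 -5.05231226e-02 -4.70852437e-05] [-1.67400911 -0.06228176 -0.03468851]
[0.52063795 0.00844594 0.        ]
L [-0.0, 0.0057, -0.0008] A [2.0, 0.0, 0.0]
L [0.0, 0.0057, -0.0008] A [2.0, -0.0, -0.0]
L [0.0, 0.0057, -0.0008] A [2.0, 0.0, -0.0]
L [-0.0, 0.0057, -0.0008] A [2.0, 0.0, 0.0]
L [-0.0, 0.0057, -0.0008] A [2.0, 0.0, 0.0]
L [0.0, 0.0057, -0.0008] A [2.0, -0.0, -0.0]
L [0.0, 0.0057, -0.0008] A [2.0, 0.0, 0.0]
L [0.0, 0.0057, -0.0008] A [2.0, 0.0, 0.0]
```

Request:
drive_tool(
  plan=[
    {"linear": [0,0.00565,-0.00077],"angular": [2,0,0],"hand": -0.3},
    {"linear": [0,0.00565,-0.00077],"angular": [2,0,0],"hand": -0.3},
    {"linear": [0,0.00565,-0.00077],"angular": [2,0,0],"hand": -0.3},
    {"linear": [0,0.00565,-0.00077],"angular": [2,0,0],"hand": -0.3},
  ],
  newtons=60,
)

```text
time_s: 5.03
tool_pos: [0.5167, -0.0512, 0.1632]
ee_rot: [-3.002, 0.001, 1.542]
ft_force: [-0.8, -2.0, 3.9]
opening: 0.558
```

```bash
python3 - <<'E'
from h import *
o,A,z=tin_from_tool();print(z,"L",(o+A.apply(Lc)).round(4),"R",(o+A.apply(Rc)).round(4),r.observe()["ft_force"],r.observe()["wrist_torque"])
E
```

```text
[-1.6803101   8.01088504 -0.04330524] L [ 5.207e-01  8.600e-03 -2.000e-04] R [ 5.172e-01 -1.113e-01 -1.000e-04] [-0.80299954 -2.00890068  3.93930217] [-0.22775573  0.06920314  0.04297477]
```

Request:
drive_tool(
  plan=[
    {"linear": [0,0.00565,-0.00077],"angular": [2,0,0],"hand": -0.3},
    {"linear": [0,0.00565,-0.00077],"angular": [2,0,0],"hand": -0.3},
    {"linear": [0,0.00565,-0.00077],"angular": [2,0,0],"hand": -0.3},
    {"linear": [0,0.00565,-0.00077],"angular": [2,0,0],"hand": -0.3},
    {"linear": [0,0,0],"angular": [0,0,0],"hand": -0.3},
  ],
)

```text
time_s: 5.65
tool_pos: [0.5396, -0.052, 0.1618]
ee_rot: [-2.862, 0.001, 1.542]
ft_force: [-0.7, -3.1, 5.5]
opening: 0.567
```

```bash
python3 - <<'E'
from h import *
o,A,z=tin_from_tool();L=o+A.apply(Lc);print(z,"L",L.round(4),"R",(o+A.apply(Rc)).round(4),r.observe()["ft_force"],r.observe()["wrist_torque"])
im=read_camera("scene");cv2.imwrite("pics/s3.png",cv2.resize(im[130:270,170:350,::-1],(720,560)))
Rt=TILE+R.from_euler('z',TY,degrees=True).apply(Rc)
v=Rt-L;yf=np.degrees(np.arctan2(v[1],v[0]))+90;print("Rtarget",Rt,"dist",np.hypot(*v[:2]),"yaw final",yf)
y0=z[0];th=z[1];n=14;L[2]=0
s=tcp(Lc,L,y0,th)
rows([tcp(Lc,L,y0,th,.5)],s)
s=tcp(Lc,L,y0,th,.5)
way=[tcp(Lc,L,y0+(yf-y0)*i/n,th,.5) for i in (1,2)];rows(way,s)
for c in("top","scene"):
  read_camera(c)
  for t in("tin_left","tin_right"): print(c,t,[(np.round(onplane(c,q["centre"])[:2],3),q["score"]) for q in spot_point(t,c)[:2]])
E
```

```text
[-1.6806747  16.00377105 -0.05264729] L [ 5.208e-01  8.400e-03 -3.000e-04] R [ 5.173e-01 -1.115e-01 -2.000e-04] [-0.72808252 -3.12065148  5.53430819] [-0.22723986  0.29174927  0.10234761]
Rtarget [ 0.57429962 -0.09794671  0.        ] dist 0.11908641938806445 yaw final 26.691221717405874
L [-0.0014, 0.0, 0.0005] A [-0.0, 0.5, -0.0]
L [0.0008, 0.0021, -0.0006] A [0.02, -0.56, -1.95]
L [0.0008, 0.0021, -0.0006] A [0.02, -0.56, -1.95]
top tin_left [(array([ 0.311, -0.082]), 0.84)]
top tin_right []
scene tin_left [(array([0.514, 0.007]), 0.87), (array([ 0.554, -0.025]), 0.73)]
scene tin_right [(array([ 0.517, -0.114]), 0.96), (array([0.313, 0.091]), 0.77)]
```

View pics/s3.png

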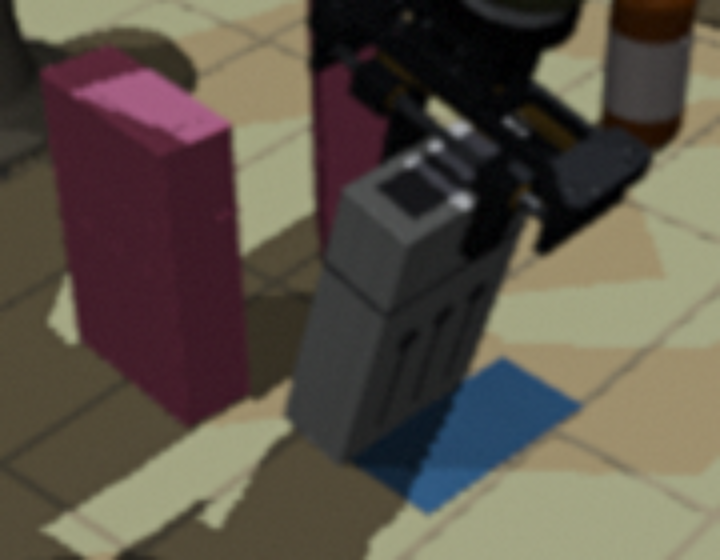

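Request:
drive_tool(
  plan=[
    {"linear": [0.0011,0,-0.0004],"angular": [0,-0.4,0],"hand": -0.3},
    {"linear": [0,0,0],"angular": [0,0,0],"hand": -0.3},
  ],
)

```text
time_s: 6.25
tool_pos: [0.5394, -0.0506, 0.1622]
ee_rot: [-2.863, 0.008, 1.544]
ft_force: [0.8, -3.8, 5.6]
opening: 0.563
```

```bash
cat >> h.py <<'E'
def rep():
    o,A,z=tin_from_tool();L=o+A.apply(Lc);Rr=o+A.apply(Rc);s=r.observe()
    print(z.round(2),"L",L.round(4),"R",Rr.round(4),s["ft_force"].round(1),s["wrist_torque"].round(2),s["time_s"]);return L,Rr,z
E
python3 - <<'E'
from h import *
L,_,z=rep();L[2]=0;y0,th,ro=z
Rt=TILE+R.from_euler('z',TY,degrees=True).apply(Rc)
v=Rt-L;yf=np.degrees(np.arctan2(v[1],v[0]))+90;print(yf)
n=14
rows([tcp(Lc,L,y0+(yf-y0)*i/n,th,ro) for i in (1,2,3)],tcp(Lc,L,y0,th,ro))
import h
s=tcp(Lc,L,y0,th,ro);P,Q=tcp(Lc,L,y0+(yf-y0)/n,th,ro)
print((s[1].inv().apply(P-s[0])*1e3).round(3),np.degrees((s[1].inv()*Q).as_rotvec()).round(3))
E
```

```text
[-1.67 15.94 -0.46] L [ 5.207e-01  8.600e-03 -4.000e-04] R [ 5.175e-01 -1.113e-01  5.000e-04] [ 0.8 -3.8  5.6] [-0.46  0.05  0.14] 6.25
26.69871343236882
L [0.0008, 0.002, -0.0006] A [-0.02, -0.56, -1.95]
L [0.0008, 0.002, -0.0006] A [-0.02, -0.56, -1.95]
L [0.0008, 0.002, -0.0006] A [-0.02, -0.56, -1.95]
[ 0.756  1.983 -0.573] [-0.016 -0.557 -1.948]
```

Request:
drive_tool(
  plan=[
    {"linear": [0.00076,0.00198,-0.0008],"angular": [-0.016,-0.557,-1.948],"hand": -0.3},
    {"linear": [0.00076,0.00198,-0.00057],"angular": [-0.016,-0.557,-1.948],"hand": -0.3},
    {"linear": [0.00076,0.00198,-0.00057],"angular": [-0.016,-0.557,-1.948],"hand": -0.3},
    {"linear": [0.00076,0.00198,-0.00057],"angular": [-0.016,-0.557,-1.948],"hand": -0.3},
    {"linear": [0,0,0],"angular": [0,0,0],"hand": -0.3},
  ],
)

```text
time_s: 6.88
tool_pos: [0.547, -0.0467, 0.1618]
ee_rot: [-2.86, 0.006, 1.687]
ft_force: [-2.8, -1.0, 5.3]
opening: 0.557
```

```bash
python3 -c "
from h import *
rep()"
```

```text
[ 6.58 16.11 -0.35] L [ 0.5194  0.0095 -0.0006] R [ 5.334e-01 -1.097e-01  1.000e-04] [-2.8 -1.   5.3] [-0.11  1.03  0.18] 6.875
```

```bash
cat >> h.py <<'E'
def go(c,W,yaw,th,ro,n,dz=0.):
    "n rows from the measured pose to the tin pose with corner c at W; prints mm and deg"
    o,A,z=tin_from_tool();C=o+A.apply(c);W=np.array([W[0],W[1],C[2]+dz]);g=np.array([yaw,th,ro]);p,q=pose()
    for i in range(1,n+1):
        P,Q=tcp(c,C+(W-C)*i/n,*(z+(g-z)*i/n))
        print("L",(q.inv().apply(P-p)*1e3).round(2).tolist(),"A",np.degrees((q.inv()*Q).as_rotvec()).round(2).tolist());p,q=P,Q
E
python3 -c "
from h import *
go(Lc,[.5206,.0087],16.7,16,-.45,5,.0008)"
```

```text
L [0.64, 2.08, -0.8] A [-0.04, -0.58, -1.94]
L [0.63, 2.08, -0.8] A [-0.04, -0.58, -1.95]
L [0.62, 2.07, -0.8] A [-0.04, -0.58, -1.95]
L [0.61, 2.06, -0.79] A [-0.04, -0.58, -1.95]
L [0.6, 2.05, -0.79] A [-0.04, -0.58, -1.95]
```

Request:
drive_tool(
  plan=[
    {"linear": [0.00064,0.0021,-0.0008],"angular": [-0.04,-0.58,-1.95],"hand": -0.3},
    {"linear": [0.00063,0.0021,-0.0008],"angular": [-0.04,-0.58,-1.95],"hand": -0.3},
    {"linear": [0.00062,0.0021,-0.0008],"angular": [-0.04,-0.58,-1.95],"hand": -0.3},
    {"linear": [0.0006,0.0021,-0.0008],"angular": [-0.04,-0.58,-1.95],"hand": -0.3},
    {"linear": [0.0006,0.0021,-0.0008],"angular": [-0.04,-0.58,-1.95],"hand": -0.3},
    {"linear": [0,0,0],"angular": [0,0,0],"hand": -0.3},
  ],
)

```text
time_s: 7.62
tool_pos: [0.5581, -0.0418, 0.1624]
ee_rot: [-2.865, 0.008, 1.863]
ft_force: [-0.7, 1.6, -6.0]
opening: 0.565
```

```bash
python3 -c "
from h import *
rep()
go(Lc,[.5206,.0087],26.7,16,-.45,5,.0004)
for c in('top','scene'):
  im=read_camera(c);cv2.imwrite(f'pics/{c}4.png',im[...,::-1])
  for t in('tin_left','tin_right'): print(c,t,[(np.round(onplane(c,q['centre'])[:2],3),q['score']) for q in spot_point(t,c)[:2]])
"
```

```text
[16.63 15.84 -0.5 ] L [ 5.22e-01  8.60e-03 -3.00e-04] R [ 0.5566 -0.1063  0.0007] [-0.7  1.6 -6. ] [ 0.36 -0.5  -0.04] 7.625
L [0.82, 1.79, -0.58] A [0.02, -0.54, -1.94]
L [0.83, 1.79, -0.58] A [0.02, -0.54, -1.94]
L [0.84, 1.8, -0.58] A [0.02, -0.54, -1.94]
L [0.85, 1.8, -0.58] A [0.02, -0.54, -1.94]
L [0.86, 1.81, -0.59] A [0.02, -0.54, -1.94]
top tin_left [(array([ 0.307, -0.079]), 0.96)]
top tin_right [(array([ 0.428, -0.098]), 0.78)]
scene tin_left [(array([0.392, 0.023]), 0.93), (array([0.516, 0.024]), 0.59)]
scene tin_right [(array([ 0.555, -0.102]), 0.65), (array([ 0.431, -0.096]), 0.56)]
```

```bash
python3 -c "
from h import *
go(Lc,[.5212,.0087],26.7,16,-.45,5,-.0004)
"
```

```text
L [0.86, 2.0, -0.47] A [0.01, -0.54, -1.95]
L [0.86, 2.0, -0.47] A [0.01, -0.54, -1.95]
L [0.87, 2.01, -0.47] A [0.01, -0.54, -1.95]
L [0.88, 2.01, -0.47] A [0.01, -0.54, -1.95]
L [0.88, 2.02, -0.48] A [0.01, -0.54, -1.95]
```

Put the lowering first, then swing.

Request:
drive_tool(
  plan=[
    {"linear": [0,-0.0001,0.0004],"angular": [0,0,0],"hand": -0.3},
    {"linear": [0.00086,0.002,-0.00055],"angular": [0.01,-0.54,-1.95],"hand": -0.3},
    {"linear": [0.00086,0.002,-0.00055],"angular": [0.01,-0.54,-1.95],"hand": -0.3},
    {"linear": [0.00087,0.002,-0.00055],"angular": [0.01,-0.54,-1.95],"hand": -0.3},
  ],
)

```text
time_s: 8.43
tool_pos: [0.5628, -0.0376, 0.1625]
ee_rot: [-2.863, 0.008, 1.971]
ft_force: [-0.4, -0.2, -5.4]
opening: 0.563
```

```bash
python3 -c "
from h import *
L,Rr,z=rep()
Rt=TILE+R.from_euler('z',TY,degrees=True).apply(Rc);print(Rt)
go(Lc,[.5212,.0087],26.7,16,-.45,2,0)
"
```

```text
[22.8  15.96 -0.47] L [ 5.212e-01  8.500e-03 -1.000e-04] R [ 0.5679 -0.102   0.0008] [-0.4 -0.2 -5.4] [ 0.05 -0.4   0.1 ] 8.425
[ 0.57429962 -0.09794671  0.        ]
L [0.78, 2.02, -0.56] A [0.0, -0.52, -1.87]
L [0.78, 2.02, -0.57] A [0.01, -0.53, -1.87]
```

Request:
drive_tool(
  plan=[
    {"linear": [0,-0.0001,0.0005],"angular": [0,0,0],"hand": -0.3},
    {"linear": [0,0,0],"angular": [0,0,0],"hand": -0.3},
  ],
)

```text
time_s: 8.68
tool_pos: [0.5627, -0.0379, 0.1623]
ee_rot: [-2.864, 0.008, 1.968]
ft_force: [0.2, -1.0, -2.2]
opening: 0.562
```

```bash
python3 -c "
from h import *
L,Rr,z=rep()
go(Lc,[.5212,.0087],26.7,16,-.45,2,0)
im=read_camera('scene');cv2.imwrite('pics/s5.png',cv2.resize(im[130:270,170:350,::-1],(720,560),interpolation=cv2.INTER_CUBIC))
print([(proj('scene',q)-[170,130])*4 for q in (L,Rr)])
"
```

```text
[22.63 15.91 -0.5 ] L [ 5.213e-01  8.300e-03 -3.000e-04] R [ 0.5677 -0.1023  0.0007] [ 0.2 -1.  -2.2] [ 0.02 -0.3   0.06] 8.675
L [0.88, 2.14, -0.58] A [0.03, -0.54, -1.95]
L [0.88, 2.15, -0.58] A [0.03, -0.54, -1.95]
[array([468.09092488, 373.7554024 ]), array([413.50716228, 495.87695336])]
```

View pics/s5.png

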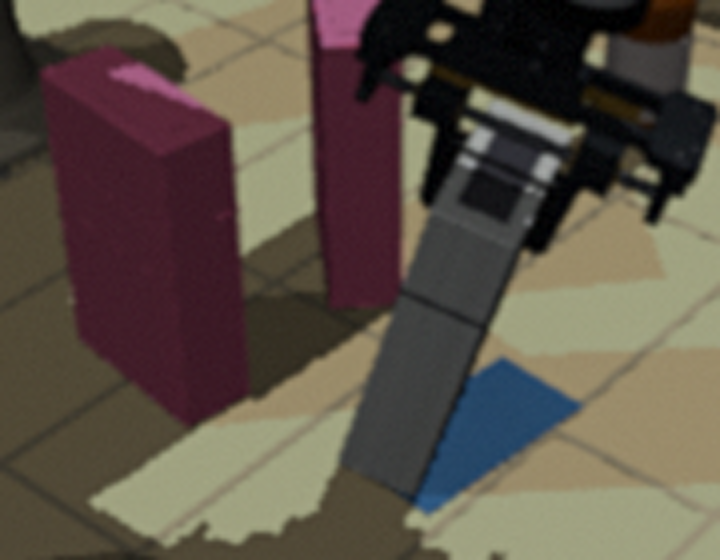

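The right far corner shows at about (415,500), with (413,496) predicted. Contact is light, so I'll finish the first swing.

Request:
drive_tool(
  plan=[
    {"linear": [0.00088,0.00205,-0.00055],"angular": [0.02,-0.54,-1.95],"hand": -0.3},
    {"linear": [0.00088,0.00205,-0.00055],"angular": [0.02,-0.54,-1.95],"hand": -0.3},
    {"linear": [0,0,0],"angular": [0,0,0],"hand": -0.3},
  ],
)

```text
time_s: 9.1
tool_pos: [0.5656, -0.0344, 0.1622]
ee_rot: [-2.862, 0.008, 2.04]
ft_force: [-0.5, -2.7, 1.6]
opening: 0.559
```

```bash
python3 -c "
from h import *
L,Rr,z=rep()
Rt=TILE+R.from_euler('z',TY,degrees=True).apply(Rc);print(Rt-Rr)
print('roll');go(Rc,Rr,z[0],16,.4,1,0)
"
```

```text
[26.77 16.05 -0.45] L [ 5.207e-01  8.700e-03 -4.000e-04] R [ 5.75e-01 -9.84e-02  5.00e-04] [-0.5 -2.7  1.6] [-0.43  0.3   0.16] 9.1
[-0.00066434  0.00040614 -0.00049581]
roll
L [-2.41, -0.13, -0.86] A [-0.05, 0.85, 0.0]
```

```bash
python3 - <<'E'
from h import *
L,Rr,z=rep();L[2]=0
a=tcp(Lc,L,*z);b=tcp(Lc,L,z[0],16,0)
R0=b[0]+tinrot(z[0],16,0).apply(Rc-[0,0,H]);c=tcp(Rc,R0,z[0],16,.45)
for s,t in((a,b),(b,c)): print((s[1].inv().apply(t[0]-s[0])*1e3).round(2),np.degrees((s[1].inv()*t[1]).as_rotvec()).round(2))
E
```

```text
[26.77 16.05 -0.45] L [ 5.207e-01  8.700e-03 -4.000e-04] R [ 5.75e-01 -9.84e-02  5.00e-04] [-0.5 -2.7  1.6] [-0.43  0.3   0.16] 9.1
[-1.28 -0.13  0.5 ] [-0.05  0.45  0.  ]
[-1.27 -0.   -0.47] [0.   0.45 0.  ]
```

Request:
drive_tool(
  plan=[
    {"linear": [-0.0013,0,0.0005],"angular": [0,0.45,0],"hand": -0.3},
    {"linear": [-0.0013,0,-0.0005],"angular": [0,0.45,0],"hand": -0.3},
    {"linear": [0,0,0],"angular": [0,0,0],"hand": -0.3},
  ],
)

```text
time_s: 9.48
tool_pos: [0.5668, -0.0367, 0.162]
ee_rot: [-2.862, -0.009, 2.034]
ft_force: [-3.0, 0.7, 2.9]
opening: 0.564
```

```bash
python3 - <<'E'
from h import *
L,Rr,z=rep()
go(Rc,[.5745,-.0981],z[0]-12,16,z[2],6,0)
E
```

```text
[26.69 16.02  0.52] L [5.21e-01 9.00e-03 4.00e-04] R [ 0.5746 -0.0983 -0.0007] [-3.   0.7  2.9] [ 0.04  0.42 -0.15] 9.475
L [-0.71, 1.95, -0.57] A [-0.02, 0.55, 1.92]
L [-0.71, 1.94, -0.57] A [-0.02, 0.55, 1.92]
L [-0.71, 1.94, -0.57] A [-0.02, 0.55, 1.92]
L [-0.71, 1.94, -0.56] A [-0.02, 0.55, 1.92]
L [-0.71, 1.94, -0.56] A [-0.02, 0.55, 1.92]
L [-0.71, 1.94, -0.56] A [-0.02, 0.55, 1.92]
```

Request:
drive_tool(
  plan=[
    {"linear": [-0.00071,0.00195,-0.00077],"angular": [-0.02,0.55,1.92],"hand": -0.3},
    {"linear": [-0.00071,0.00195,-0.00057],"angular": [-0.02,0.55,1.92],"hand": -0.3},
    {"linear": [-0.00071,0.00195,-0.00057],"angular": [-0.02,0.55,1.92],"hand": -0.3},
    {"linear": [-0.00071,0.00195,-0.00057],"angular": [-0.02,0.55,1.92],"hand": -0.3},
    {"linear": [0,0,0],"angular": [0,0,0],"hand": -0.3},
  ],
)

```text
time_s: 10.1
tool_pos: [0.5757, -0.0363, 0.1619]
ee_rot: [-2.863, -0.008, 1.894]
ft_force: [-2.0, -1.7, -1.4]
opening: 0.561
```

```bash
python3 - <<'E'
from h import *
L,Rr,z=rep()
go(Rc,[.5743,-.098],z[0]-12,16,.45,6,0)
E
```

```text
[18.66 15.99  0.47] L [5.368e-01 1.530e-02 3.000e-04] R [ 0.5749 -0.0984 -0.0007] [-2.  -1.7 -1.4] [-0.3   0.2  -0.14] 10.1
L [-0.64, 1.89, -0.54] A [-0.01, 0.55, 1.92]
L [-0.64, 1.89, -0.54] A [-0.01, 0.55, 1.92]
L [-0.64, 1.88, -0.54] A [-0.01, 0.55, 1.92]
L [-0.65, 1.88, -0.54] A [-0.01, 0.55, 1.92]
L [-0.65, 1.88, -0.54] A [-0.01, 0.55, 1.92]
L [-0.65, 1.87, -0.54] A [-0.01, 0.55, 1.92]
```

Request:
drive_tool(
  plan=[
    {"linear": [-0.00066,0.0019,-0.00054],"angular": [-0.01,0.55,1.92],"hand": -0.3},
    {"linear": [-0.00066,0.0019,-0.00054],"angular": [-0.01,0.55,1.92],"hand": -0.3},
    {"linear": [-0.00066,0.0019,-0.00054],"angular": [-0.01,0.55,1.92],"hand": -0.3},
    {"linear": [-0.00066,0.0019,-0.00054],"angular": [-0.01,0.55,1.92],"hand": -0.3},
    {"linear": [-0.00066,0.0019,-0.00054],"angular": [-0.01,0.55,1.92],"hand": -0.3},
    {"linear": [0,0,0],"angular": [0,0,0],"hand": -0.3},
  ],
)

```text
time_s: 10.85
tool_pos: [0.586, -0.0369, 0.162]
ee_rot: [-2.862, -0.008, 1.72]
ft_force: [-1.3, 0.2, -3.3]
opening: 0.566
```

```bash
python3 - <<'E'
from h import *
L,Rr,z=rep()
go(Rc,[.5743,-.098],z[0]-8,16,.45,4,0)
E
```

```text
[ 8.69 16.01  0.47] L [5.566e-01 2.060e-02 3.000e-04] R [ 0.5745 -0.0981 -0.0006] [-1.3  0.2 -3.3] [-0.11 -0.19 -0.03] 10.85
L [-0.72, 1.91, -0.55] A [-0.02, 0.55, 1.92]
L [-0.72, 1.91, -0.55] A [-0.02, 0.55, 1.92]
L [-0.72, 1.91, -0.55] A [-0.02, 0.55, 1.92]
L [-0.72, 1.91, -0.55] A [-0.02, 0.55, 1.92]
```

Force is drifting lighter, so I'll add a slight press of 0.2 mm.

Request:
drive_tool(
  plan=[
    {"linear": [-0.0007,0.0018,-0.00035],"angular": [-0.02,0.55,1.92],"hand": -0.3},
    {"linear": [-0.0007,0.0019,-0.00055],"angular": [-0.02,0.55,1.92],"hand": -0.3},
    {"linear": [-0.0007,0.0019,-0.00055],"angular": [-0.02,0.55,1.92],"hand": -0.3},
    {"linear": [-0.0007,0.0019,-0.00055],"angular": [-0.02,0.55,1.92],"hand": -0.3},
    {"linear": [0,0,0],"angular": [0,0,0],"hand": -0.3},
  ],
)

```text
time_s: 11.48
tool_pos: [0.594, -0.039, 0.1619]
ee_rot: [-2.862, -0.008, 1.581]
ft_force: [-1.2, -0.2, -2.0]
opening: 0.562
```

```bash
python3 - <<'E'
from h import *
L,Rr,z=rep()
go(Rc,[.5743,-.098],-4.8,16,.45,3,0)
im=read_camera("scene");cv2.imwrite('pics/s6.png',cv2.resize(im[130:270,170:350,::-1],(720,560),interpolation=cv2.INTER_CUBIC))
print([(proj('scene',q)-[170,130])*4 for q in (L,Rr)])
E
```

```text
[ 0.69 16.    0.46] L [5.729e-01 2.200e-02 3.000e-04] R [ 0.5741 -0.0979 -0.0007] [-1.2 -0.2 -2. ] [-0.14  0.14 -0.1 ] 11.475
L [-0.69, 1.86, -0.54] A [-0.01, 0.5, 1.76]
L [-0.69, 1.86, -0.54] A [-0.01, 0.5, 1.76]
L [-0.68, 1.87, -0.54] A [-0.01, 0.5, 1.76]
[array([545.51048182, 396.15055582]), array([426.46139913, 498.39720337])]
```

View pics/s6.png

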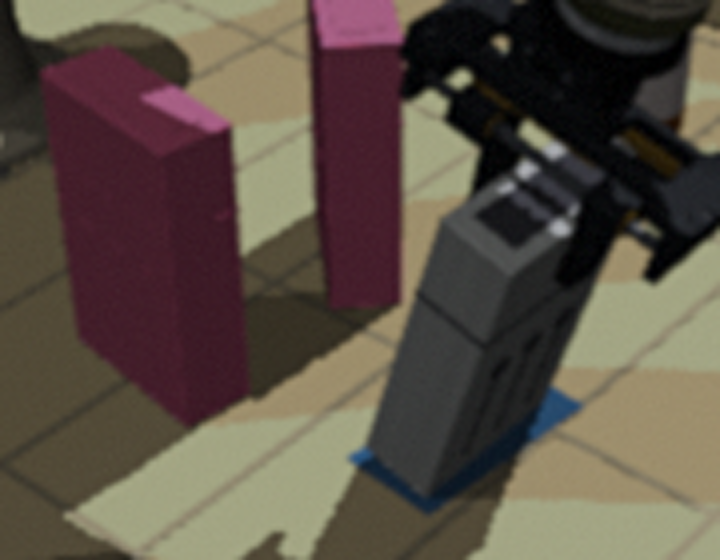

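The right corner sits at about (427,500), just inside the tile's far-right corner. I'll finish the swing, then level the roll.

Request:
drive_tool(
  plan=[
    {"linear": [-0.0007,0.0019,-0.0005],"angular": [-0.01,0.5,1.76],"hand": -0.3},
    {"linear": [-0.0007,0.0019,-0.0005],"angular": [-0.01,0.5,1.76],"hand": -0.3},
    {"linear": [-0.0007,0.0019,-0.0005],"angular": [-0.01,0.5,1.76],"hand": -0.3},
    {"linear": [0.0013,0,0.0005],"angular": [0,-0.45,0],"hand": -0.3},
    {"linear": [0,0,0],"angular": [0,0,0],"hand": -0.3},
  ],
)

```text
time_s: 12.15
tool_pos: [0.5999, -0.04, 0.162]
ee_rot: [-2.863, 0.001, 1.488]
ft_force: [-1.1, -2.1, 5.1]
opening: 0.564
```

```bash
python3 - <<'E'
from h import *
L,Rr,z=rep()
F=TILE+R.from_euler('z',TY,degrees=True).apply(Rc);print(F-Rr)
p=tcp(Rc,[0,0,0],0,2);s=tcp(Rc,[0,0,0],0,4)
print((s[1].inv().apply(p[0]-s[0])*1e3).round(3))
E
```

```text
[-4.74 15.95 -0.07] L [ 5.845e-01  2.130e-02 -3.000e-04] R [ 5.747e-01 -9.830e-02 -1.000e-04] [-1.1 -2.1  5.1] [-0.34  0.81  0.12] 12.15
[-0.00036034  0.0003813   0.00012415]
[ 0.    -5.621  0.971]
```

Request:
drive_tool(
  plan=[
    {"linear": [0,-0.00562,0.00097],"angular": [-2,0,0],"hand": -0.3},
    {"linear": [0,-0.00562,0.00097],"angular": [-2,0,0],"hand": -0.3},
    {"linear": [0,-0.00562,0.00097],"angular": [-2,0,0],"hand": -0.3},
    {"linear": [0,-0.00562,0.00097],"angular": [-2,0,0],"hand": -0.3},
    {"linear": [0,-0.00562,0.00097],"angular": [-2,0,0],"hand": -0.3},
    {"linear": [0,-0.00562,0.00097],"angular": [-2,0,0],"hand": -0.3},
    {"linear": [0,-0.00562,0.00097],"angular": [-2,0,0],"hand": -0.3},
    {"linear": [0,0,0],"angular": [0,0,0],"hand": -0.3},
  ],
)

```text
time_s: 13.15
tool_pos: [0.56, -0.0367, 0.1622]
ee_rot: [-3.108, 0.001, 1.488]
ft_force: [-2.9, -1.7, 4.4]
opening: 0.561
```

```bash
python3 - <<'E'
from h import *
rep()
E
```

```text
[-4.75  1.91 -0.05] L [ 5.845e-01  2.130e-02 -1.000e-04] R [ 0.5746 -0.0982  0.    ] [-2.9 -1.7  4.4] [-0.33  0.65  0.06] 13.15
```

Request:
drive_tool(
  plan=[
    {"linear": [0,-0.0028,0.0005],"angular": [-1,0,0],"hand": -0.3},
    {"linear": [0,-0.0026,0.0004],"angular": [-0.9,0,0],"hand": -0.3},
    {"linear": [0,0,0],"angular": [0,0,0],"hand": -0.3},
    {"linear": [0,0,0],"angular": [0,0,0],"hand": -0.3},
  ],
)

```text
time_s: 13.65
tool_pos: [0.555, -0.0363, 0.1615]
ee_rot: [-3.14, 0.001, 1.488]
ft_force: [-5.1, -1.2, 8.9]
opening: 0.561
```

```bash
python3 - <<'E'
from h import *
rep();print(tin_from_tool()[0]-TILE)
im=read_camera("scene");cv2.imwrite('pics/s7.png',cv2.resize(im[130:270,170:350,::-1],(720,560),interpolation=cv2.INTER_CUBIC))
E
```

```text
[-4.74  0.08 -0.05] L [ 0.5846  0.0213 -0.    ] R [ 5.747e-01 -9.830e-02  1.000e-04] [-5.1 -1.2  8.9] [-0.36  1.1   0.  ] 13.65
[ 4.01119406e-04 -3.61200728e-04  3.95716956e-05]
```

View pics/s7.png

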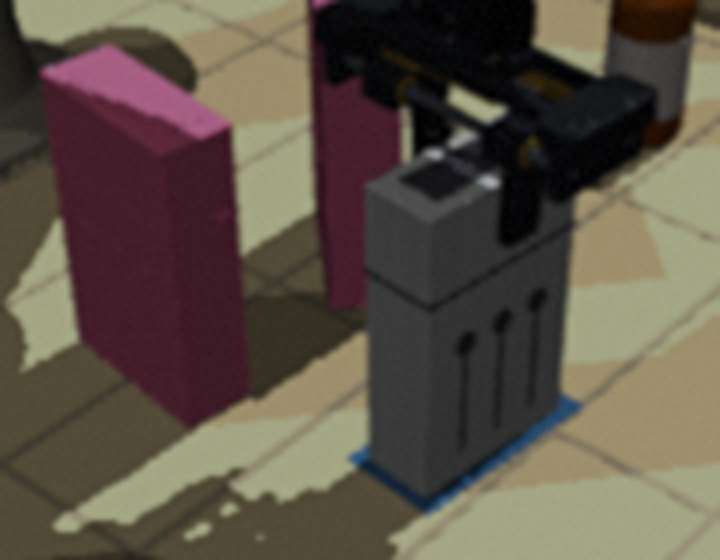

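The tin is upright, centred and square with even blue margins. I'll release it and retreat straight up.

Request:
drive_tool(
  plan=[
    {"linear": [0,0,0],"angular": [0,0,0],"hand": 0.2},
    {"linear": [0,0,0],"angular": [0,0,0],"hand": 0.35},
    {"linear": [0,0,0],"angular": [0,0,0],"hand": 0.5},
    {"linear": [0,0,0],"angular": [0,0,0],"hand": 0.6},
    {"linear": [0,0,0],"angular": [0,0,0],"hand": 0.6},
    {"linear": [0,0,-0.01],"angular": [0,0,0],"hand": 0.6},
    {"linear": [0,0,-0.02],"angular": [0,0,0],"hand": 0.6},
    {"linear": [0,0,-0.03],"angular": [0,0,0],"hand": 0.6},
    {"linear": [0,0,-0.03],"angular": [0,0,0],"hand": 0.6},
  ],
)

```text
time_s: 14.82
tool_pos: [0.5547, -0.036, 0.2524]
ee_rot: [-3.14, 0.0, 1.488]
ft_force: [0.1, -0.8, 0.7]
opening: 0.798
```

Request:
drive_tool(
  plan=[
    {"linear": [0,-0.03,-0.03],"angular": [0,0,0],"hand": 0.6},
    {"linear": [0,-0.05,-0.01],"angular": [0,0,0],"hand": 0.6},
    {"linear": [0,-0.05,0],"angular": [0,0,0],"hand": 0.6},
    {"linear": [0,-0.05,0],"angular": [0,0,0],"hand": 0.6},
    {"linear": [0,0,0],"angular": [0,0,0],"hand": 0.6},
  ],
)

```text
time_s: 15.45
tool_pos: [0.3737, -0.0207, 0.2922]
ee_rot: [3.141, 0.001, 1.487]
ft_force: [1.3, 0.5, 0.6]
opening: 0.803
```

```bash
python3 - <<'E'
from h import *
print(r.observe()["tool_pos"],r.observe()["time_s"])
im=read_camera("top")[:,:,::-1];cv2.imwrite('pics/t8.png',im)
a=cv2.resize(im[155:230,250:350],(800,600),interpolation=cv2.INTER_CUBIC);cv2.imwrite('pics/t8c.png',a)
A=R.from_euler('z',TY,degrees=True)
for s in((.025,.06),(.025,-.06),(-.025,.06),(-.025,-.06)): print(s,((proj("top",TILE+A.apply([*s,.2]))-[250,155]+.5)*8-.5).round(0))
for c,t in(("top","case"),("top","dish")): print(t,[(np.round(q["centre"]),np.round(onplane(c,q["centre"])[:2],3)) for q in spot_point(t,c)[:1]])
E
```

```text
[ 0.37365559 -0.02072736  0.29224884] 15.45
(0.025, 0.06) [141.  96.]
(0.025, -0.06) [629. 143.]
(-0.025, 0.06) [121. 298.]
(-0.025, -0.06) [613. 345.]
case [(array([432., 252.]), array([ 0.421, -0.368]))]
dish [(array([132., 136.]), array([0.691, 0.347]))]
```

View pics/t8c.png

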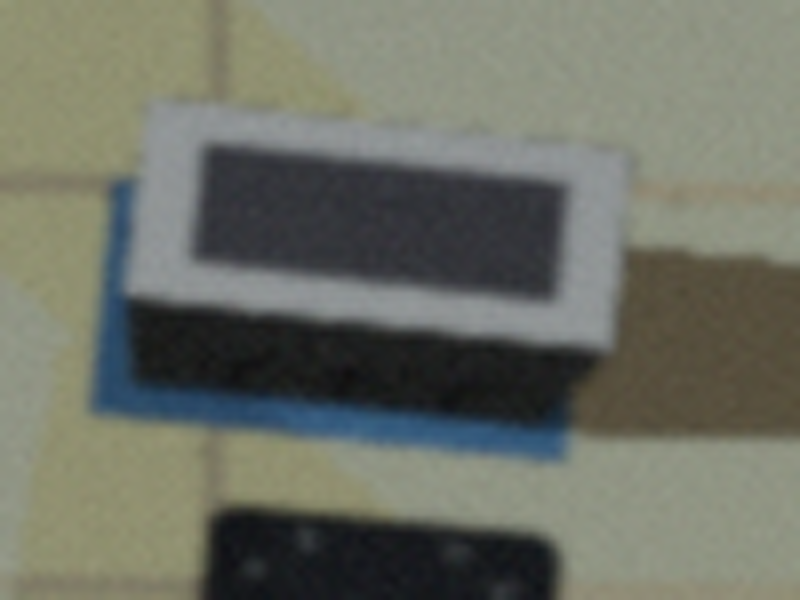

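The tin's top corners are within about 9 px (under 2 mm) of those of a perfectly placed tin. I'll hand in.

```bash
python3 -c "
from h import *
print(r.hand_in())"
```

```text
the job is handed in; nothing more can be done
None
```

I walked the tin one pace onto the blue tile and handed the job in at about 15.5 s, well inside the 45 s limit. The report gave no verdict.

**Sequence:** I gripped the tin near the top and tipped it 16° onto its far edge. I swung it about 28° on the left far corner until the right corner was within about 1 mm of its place. Then I swung it back about 31° on the right corner, set it upright and let go.

**Last checks:**
- **Placing:** by the arm's own pose just before release, the tin was about 0.5 mm off the tile centre and within about 0.3° of square. The top picture after release agrees to within about 2 mm, with the gripper clear.
- **Bystanders:** the case and dish reported 7 and 13 mm from where they first showed. That is about the detector's scatter, and the arm never went near them.

**Less certain:**
- **Left corner drift:** during the first swing its position, as computed from the arm, wandered by up to about 1.5 mm.
- **Light contact:** halfway through that swing the tool was carrying about 6 N of the tin's 6.3 to 9.4 N weight. I pressed it down again; as far as the force readings show, it never left the ledge, but the margin was thin.

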